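# Hang the batch tag and hold the mirror so the camera sees it

## Robot

A 7-joint arm with a two-finger parallel gripper is mounted at the origin on the work surface. World frame = base frame: x ahead of the robot, y to its left, z up, the work surface at z = 0. Lengths are in m, angles in rad, forces in N, time in s.
With the tool pointing down it reaches from about 0.4 to 0.9 m from the base axis. Payload 5.5 kg.
Tool frame: the origin (TCP) lies where the fingers leave the gripper's body, on its centre line; the fingertips stand 66 mm ahead of it and the grasp point (between the pads) lies env.grasp_offset ahead of it (env.grasp_offset is the distance from the TCP to the grasp point, in m); z points along the fingers, y is the direction in which the jaws open and shut (so a half turn about z gives the same grasp; the last joint's range is limited). The gripper opens to 92 mm and grips with 3 to 60 N. Pads are 19 mm wide; open, the fingers measure 130 mm over their backs; the gripper's body (75 mm by 190 mm) begins 47 mm behind the grasp point.
Start: joints at [-1.03, 0.501, -0.427, 1.55, 0.221, 1.138, -0.21], TCP at [0.178, 0.625, 0.292] pointing down, gripper open.
Joint ranges: [-2.88, 2.88], [-0.31, 2.03], [-1.54, 1.56], [0.2, 2.42], [-1.41, 4.55], [0.19, 2.02], [-2.57, 2.57]. Speed limits (rad/s): [2.57, 2.57, 3.14, 3.14, 3.14, 3.14, 3.14].

## Interface

Orientations are given as [roll, pitch, yaw] about the fixed x, y, z axes, in that order (R = Rz(yaw) Ry(pitch) Rx(roll)).
In Python, from plant import env, imaging gives the robot as it stands. The module is installed in compiled form; this text tells all that it offers.
- The arm moves only by the tool apply_moves, never from a script. Its argument "rows" is a list that holds one entry, the list of rows, each a list of 7 numbers: the turn, a rotation vector about the tool's x, y, z in rad, then the shift along the tool's x, y, z in m, then the closure, from 0 (fully open) to 1 (shut). In form: [[[rx, ry, rz, tx, ty, tz, hand], ...]]. A call has 1 to 5 rows; each row shifts and turns the commanded pose from where the row before left it, along the tool's axes as they then stand; what a row does not reach is not made up. A row lasts 1/8 s, in which the tool goes at most 62.5 mm and 10.7 degrees, less where a joint would pass 70% of its speed; a pose out of reach is approached as far as the arm can. A call is refused whole if a number of a shift passes 0.0625 or a number of a turn 0.188, either way. A call with a gripper value outside its range is refused whole. The fingers move at their own pace and stop on an object; the grip force is fixed at half the most. Time passes only in rows, so rows that do not move let the fingers close. It gives the time, the measured TCP pose, the force and the opening at its end, in the units of the state.
- env.state(): the state, without advancing time (a new reading comes with each control period).
- imaging.get_image(name): name is "scene" or "top" or "wrist"; returns a dict with "image" (420x560x3 uint8, red, green, blue), "range_z" (420x560 float32, m along the optical axis (not along the pixel's ray), 0 where there is no reading), "mtx" (3x3 intrinsics, pixels), "rvec" (rotation vector, rad) and "tvec" (3), from world to camera coordinates, as OpenCV has them. Camera axes: x right, y down, z forward; pixel columns grow to the right and rows downward; lengths in m; the calibration is good to about 2 mm. A picture is of the moment at which its call begins.
- env.hand_in(): hands the job in, once; it reports no verdict.
The state is a dict: "clock": time; "q": joint angles; "qvel": joint speeds; "joint_efforts": joint torques, N m; "tool_pos": TCP position; "tool_rot": TCP orientation; "contact_force": force on the tool from outside, world axes, zero at the start; "torque": the same for the moment, N m; "opening": finger opening in m.
Only numpy, scipy, OpenCV 4.12 (cv2) and the standard library are available. Lean on these libraries where they do the work, as an engineer would, in place of code of your own. Each camera call takes 0.05 s, during which the arm holds its last target. There are 200 camera calls.

## Task

On the jam-tasting table, take the tag with the red dot out of the rack and hang it by its hole on the peg of the stand, and let go of it. Then turn the inspection mirror by its orange bar, against its spring, until the red dot appears to the little black camera in the middle of the mirror, and hold it still there: finish while still holding the mirror. Leave the blue tag, the tubs and the pail where they are.

Things in the scene. Friction and masses are not known exactly. Their poses are not given: they have to be found in the camera images.
- tag_red_center (a point): Centre of the upright white plastic tag with a red top edge and red dots (40 mm) low on both like faces: 130 tall x 56 wide x 8 mm thick, about 60 g; its lower 20 mm stand in a rack slot 11 mm wide. A round hole of 27 mm goes through it; grip the solid 42 mm above the hole, across the thickness. Centre: 65 mm below the top. Axes: x normal to the faces (hole axis), y along the width, z up.
- tag_red_hole (a point): Centre of the red tag's hole, 10 mm above the tag's centre. Same axes.
- tag_red_dot (a point): Centre of the red dot (mid thickness), 25 mm below the tag's centre. Same axes.
- tag_blue_center (a point): Centre of a second tag of the same shape with blue dots and a blue top edge, in the other slot of the same rack, 71 mm from the red one along the width. It stays there. The two tags may be either way round.
- peg (a point): Middle of the level steel peg of the fixed peg stand, 135 mm above the table: 8 mm diameter, 60 mm long, from the upright (8 mm thick, no higher than the peg) to a 12 mm ball at its free end. The free end points along this frame's -y, roughly towards the mirror; the upright is 30 mm away along +y, on a white foot 100 x 100 x 12 mm; z up.
- mirror_grip (a point): Centre of the orange finger bar on top of the mirror, on the mirror's upright turning axis, 150 mm above the table. Bar 10 mm thick (x), 36 long (y), its top at 171 mm; below it, under 128 mm, the black mirror frame, 76 wide, 70 high. x points out of the reflecting face, which contains the turning axis; the bar is pinched across x; y along the bar; z up.
- mirror (a joint): Turn of the mirror about its upright axis (rad), 0 to 1.5, counter-clockwise from above. At 0 it faces the camera straight; a light spring (0.10 N m per rad) brings it back there when let go. Needed turn: half the angle, seen from above, at the mirror axis between the directions to the lens and to the hung red dot (the dot lies counter-clockwise of the lens).
- lens (a point): Front of the lens of the small black inspection camera, fixed on the same aluminium rail as the mirror, 210 mm from the mirror's axis and 93 mm above the table, looking straight at the mirror's centre. Rail, camera and mirror stand as one fixed unit.
- sightline: What the camera sees in the middle of the mirror: origin at the mirror's centre on its axis, 93 mm above the table; its x axis is the camera's line of sight after the mirror (level; it turns twice as much as the mirror), y to the left of it, z up. The dot is in the middle of the picture when it lies on this x axis.
- tub_low: Bystander: lower of two stacked jam tubs, 100 mm diameter, 62 mm high, origin under its centre.
- tub_top: Bystander: upper tub of that stack (dark), same size.
- pail: Bystander: red pail with yellow lid, 140 mm diameter, 130 mm high, origin under its centre.
- tub_honey: Bystander: amber tub, 96 mm diameter, 60 mm high, origin under its centre.
- tub_pink: Bystander: pink tub (its lid paler), 90 mm diameter, 52 mm high, origin under its centre.
There are look-alikes about, which are no part of the job. Leave any green, turquoise or yellow look-alike of the part that bears tag_red_center alone.

How it is judged:
On the way, in this order (a step that is already met when the one before it is completed fails the run):
1. the red tag hangs by its hole on the peg, let go and at rest (x of tag_red_hole in the frame of peg between -0.012 and 0.012 m and y of tag_red_hole in the frame of peg between -0.029 and 0.03 m and z of tag_red_hole in the frame of peg between -0.015 and -0.003 m and angle between tag_red_center's own z axis and vertical below 0.25 rad and contact force between tag_red and the fingers below 0.05 N and contact force between tag_red and the arm below 0.05 N and contact force between tag_red and stand above 0.15 N and linear speed of tag_red below 0.05 m/s), for 0.2 s.
2. the mirror is held so that the camera sees the red dot in the middle of the mirror (y of tag_red_dot in the frame of sightline between -0.02 and 0.02 m and x of tag_red_dot in the frame of sightline above 0.1 m and contact force between the fingers and mirror above 0.5 N and velocity of joint mirror between -0.05 and 0.05 rad/s), for 0.4 s.
At the end, for the whole second after the job is handed in: The red tag hangs still and upright (0.25 rad) by its hole on the peg, carried by the stand alone; the fingers hold the mirror (over 0.5 N), it is still, and the camera's line of sight from the middle of the mirror falls on the red dot (within 20 mm sideways of its centre) (all of step 1 and all of step 2); the arm keeps its last pose, push and grip.
It fails at once if the blue tag is moved (more than 20 mm) (distance of tag_blue_center from where it was at the start of the episode above 0.02 m).
It fails at once if a tub or the pail is moved (more than 20 mm) (distance of any of tub_low, tub_top, pail, tub_honey, tub_pink from where it was at the start of the episode above 0.02 m).
It also fails if it takes over 58 s, if anything falls off the work surface, if the arm or the gripper's body presses on something with over 40 N, if the wrist force passes 120 N, or if a joint passes its speed limit or range.

## Working session

There is one attempt and no reset: what is moved stays moved. The work goes in short steps, Python scripts to look and compute and a tool call to move; the robot and the scene stay as the last step left them, time stands still between calls to the robot, and variables do not carry over. Pictures are saved under pics/ and viewed, about 8 in all and at most 12, crops included, and the job is handed in when it is done.

Besides the shell and the picture viewer there is one more tool, called after "Call:" in YAML: its name, and indented under it one key for each argument. apply_moves: Moves the arm, as the interface text tells. Its arguments: {"type":"object","properties":{"rows":{"type":"array"}},"required":["rows"]}

```bash
mkdir -p pics
cat > h.py <<'E'
import numpy as np, cv2
from plant import env, imaging
def grab(n,save=None):
    d=imaging.get_image(n)
    if save: cv2.imwrite('pics/'+save,d['image'][:,:,::-1])
    R=cv2.Rodrigues(np.array(d['rvec'],float))[0]; t=np.array(d['tvec'],float).ravel()
    z=d['range_z']; v,u=np.mgrid[:z.shape[0],:z.shape[1]]
    K=d['mtx']; c=np.dstack([(u-K[0,2])/K[0,0]*z,(v-K[1,2])/K[1,1]*z,z])
    d['P']=(c-t)@R; d['P'][z==0]=np.nan   # R^T(c-t)
    return d
E
python3 - <<'E'
from h import *
print(env.state(),env.grasp_offset)
for n in('scene','top'):
    d=grab(n,n+'0.png'); np.savez('pics/'+n+'0.npz',**d)
a=cv2.imread('pics/scene0.png');b=cv2.imread('pics/top0.png')
E
```

```text
{'clock': 0.0, 'q': array([-1.02980191,  0.5018341 , -0.42683045,  1.55148527,  0.22078212,
        1.1382727 , -0.2103228 ]), 'qvel': array([-6.36644492e-05, -1.04604305e-03, -2.21444612e-04, -1.74007214e-03,
       -5.56132018e-05,  1.45572365e-03, -2.85969796e-04]), 'joint_efforts': array([ 1.27206636e-04, -5.66583180e+01, -5.81605107e+00, -2.79105270e+01,
       -6.88375882e-02,  3.11995042e-02,  1.85329145e-04]), 'tool_pos': array([0.17810933, 0.62451267, 0.29117563]), 'tool_rot': array([-3.13965266e+00, -9.82764857e-05,  2.86386412e+00]), 'contact_force': array([ 0.13813323,  0.14678582, -0.21566635]), 'torque': array([-0.03391358,  0.01639273,  0.01434761]), 'opening': 0.09191280057104145} 0.0467
```

View pics/scene0.png

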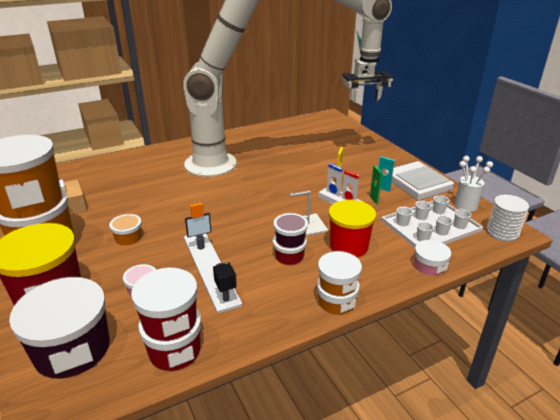

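View pics/top0.png

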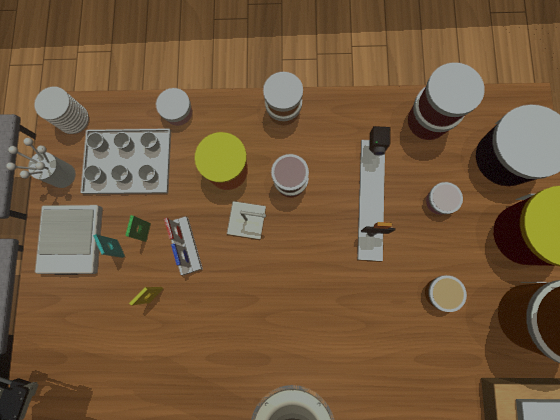

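The scene view shows the rack with the blue tag (335,180) and the red tag (351,187). The peg stand is at (310,215), the mirror at (198,225) and the camera at (225,278). In the top view, red is at (176,230), blue (180,255), the stand (247,220), the mirror (377,230) and the lens unit (380,140).

Possible mix-ups for the red tag (scene pixels): blue (335,180), yellow (341,157), green (376,183), turquoise (386,172), and the red pail (350,228). I choose (351,187) and will check it in a crop.

Run:
```python
from h import *
s=cv2.imread('pics/scene0.png');t=cv2.imread('pics/top0.png')
f=lambda im,x,y,w,h:cv2.resize(im[y:y+h,x:x+w],(400,300),interpolation=cv2.INTER_CUBIC)
o=np.vstack([np.hstack([f(s,270,140,120,90),f(t,150,200,120,90)]),np.hstack([f(s,160,195,120,90),f(t,330,170,120,90)])])
cv2.imwrite('pics/crop1.png',o)
P=np.load('pics/top0.npz')['P'];I=np.load('pics/top0.npz')['image']
def reg(n,x,y,w,h,zlo,zhi):
    p=P[y:y+h,x:x+w].reshape(-1,3);m=(p[:,2]>zlo)&(p[:,2]<zhi);p=p[m]
    if len(p)<3: print(n,len(p));return
    c=p.mean(0);u,sv,vt=np.linalg.svd(p[:,:2]-c[:2]);print(n,len(p),c.round(4),'axis',np.degrees(np.arctan2(vt[0,1],vt[0,0])).round(1),'ext',np.ptp((p[:,:2]-c[:2])@vt.T,axis=0).round(3))
reg('rack tags',160,210,45,70,.09,.2)
reg('redtag',160,210,28,33,.09,.2)
reg('bluetag',165,243,40,32,.09,.2)
reg('peg',225,195,45,50,.11,.16)
reg('foot',225,195,45,50,.006,.02)
reg('bar',355,215,45,30,.145,.19)
reg('mirror',355,215,45,30,.09,.13)
reg('cam',360,120,35,40,.06,.16)
reg('rail',350,135,45,130,.005,.04)
reg('pail',190,130,60,60,.1,.2)
reg('tubtop',268,150,45,48,.1,.2)
```

```text
rack tags 334 [0.4998 0.3055 0.124 ] axis -162.3 ext [0.127 0.01 ]
redtag 165 [0.5337 0.3164 0.1242] axis -162.9 ext [0.057 0.01 ]
bluetag 169 [0.4667 0.2948 0.1238] axis -162.5 ext [0.057 0.01 ]
peg 86 [0.5706 0.0985 0.139 ] axis -99.0 ext [0.067 0.009]
foot 1051 [0.5738 0.1288 0.013 ] axis -160.7 ext [0.146 0.15 ]
bar 89 [ 0.5358 -0.23    0.1673] axis -95.5 ext [0.035 0.011]
mirror 112 [ 0.5308 -0.2276  0.1173] axis 84.8 ext [0.076 0.008]
cam 528 [ 0.7789 -0.2456  0.1125] axis 178.8 ext [0.072 0.05 ]
rail 2667 [ 0.6265 -0.2366  0.0131] axis 176.9 ext [0.386 0.132]
pail 2074 [0.7279 0.1867 0.1311] axis -148.1 ext [0.139 0.138]
tubtop 1075 [6.855e-01 4.000e-04 1.258e-01] axis -174.2 ext [0.1   0.098]
```

View pics/crop1.png

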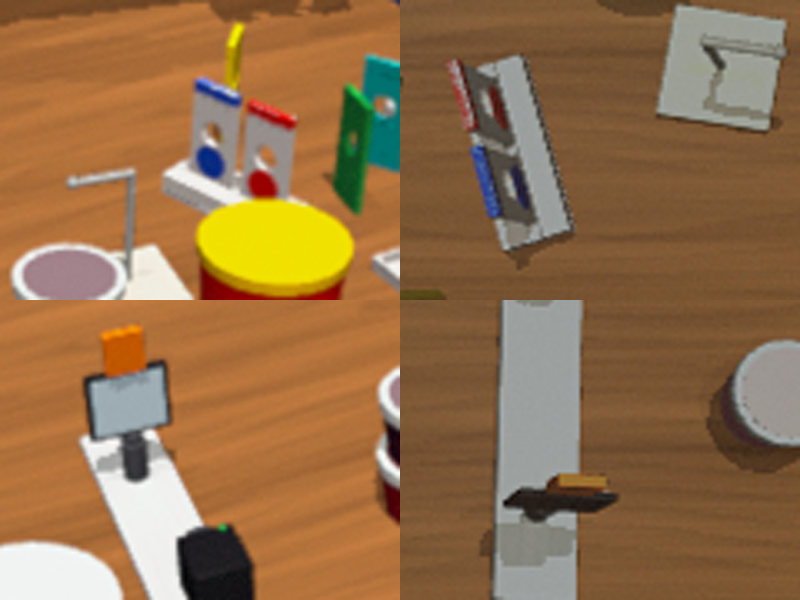

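The crop confirms the choice: the red-edged, red-dotted tag sits in the rack slot nearer the pail, with blue beside it. The peg's ball end points to the mirror. I'll refine the numbers from the same images.

Run:
```python
from h import *
D=np.load('pics/top0.npz');P=D['P'];I=D['image']
def pts(x,y,w,h,lo,hi):
    p=P[y:y+h,x:x+w].reshape(-1,3);return p[(p[:,2]>lo)&(p[:,2]<hi)]
def rect(n,p):
    (c,s,a)=cv2.minAreaRect((p[:,:2]*1000).astype(np.float32)); print(n,len(p),np.round(c,1),np.round(s,1),round(a,2),'zpct',np.percentile(p[:,2],[5,50,95]).round(4))
for n,b in (('red',(160,210,28,33)),('blue',(165,243,40,32))):
    p=pts(*b,.09,.2);zm=np.percentile(p[:,2],95);rect(n,p[p[:,2]>zm-.006])
p=pts(225,195,45,50,.11,.16);rect('peg',p)
for a in(81,):
    e=np.array([np.cos(np.radians(a)),np.sin(np.radians(a))]);t=p[:,:2]@e;print('range',t.min(),t.max(),'ctr perp',np.median(p[:,:2]@[-e[1],e[0]]))
    q=p[p[:,2]>.137];print('hi',len(q),np.median(q,0),np.polyfit(q[:,1],q[:,0],1))
m=pts(225,195,45,50,.008,.018)
rect('foot',m)
bar=pts(355,215,45,30,.166,.19);rect('bar',bar);print(bar.mean(0))
# rail: white pixels at low height
sub=np.zeros(P.shape[:2],bool);sub[135:265,350:395]=1
g=I.min(2)>110
r=P[sub&g&(P[...,2]>.005)&(P[...,2]<.03)];rect('rail',r)
rect('lenscam',pts(360,120,35,40,.1,.16))
c=pts(360,120,35,40,.1,.16);print(c[:,0].min(),c[:,0].max())
```

```text
red 77 [534.9 318.5] [56.   9.3] 19.12 zpct [0.1341 0.1367 0.1404]
blue 79 [467.4 297.2] [56.6  9.6] 17.88 zpct [0.1342 0.137  0.1395]
peg 86 [570.9  98.1] [67.4  8.4] 79.81 zpct [0.1349 0.1399 0.1426]
range 0.15256753896076516 0.21988637747112266 ctr perp -0.5480835590727902
hi 75 [0.56991625 0.09683697 0.14039289] [0.16494814 0.5544355 ]
foot 1017 [584.  127.1] [100.4 116.2] 80.91 zpct [0.0096 0.013  0.0165]
bar 64 [ 536.6 -231.8] [10.5 34.4] 0.01 zpct [0.1689 0.1715 0.1755]
[ 0.53668572 -0.23141893  0.17189571]
rail 2306 [ 637.1 -239.9] [ 70.9 359.2] 86.03 zpct [0.01   0.0137 0.0169]
lenscam 455 [ 780.2 -248.1] [49.  70.1] 83.5 zpct [0.1034 0.1187 0.1225]
0.7440119759539284 0.816464965766614
```

```bash
cat >> h.py <<'E'
from scipy.spatial.transform import Rotation as Ro
def plan(xyz,yawdeg,hand,n=None,mx=.05):
    s=env.state();p=np.array(s['tool_pos']);R=Ro.from_euler('xyz',s['tool_rot']);T=Ro.from_euler('xyz',[np.pi,0,np.radians(yawdeg)])
    xyz=np.array(xyz);rv=(R.inv()*T).as_rotvec()
    n=n or int(max(np.ceil(np.linalg.norm(xyz-p)/mx),np.ceil(np.abs(rv).max()/.16),1))
    st=rv/n;rows=[];d=(xyz-p)/n
    for i in range(n):
        rows.append([*np.round(st,3),*np.round(R.inv().apply(d),4),hand]); R=R*Ro.from_rotvec(st)
    print('at',p.round(4),'yaw',np.degrees(s['tool_rot'][2]).round(1),'q',np.round(s['q'],2),'F',s['contact_force'].round(1),'op',round(s['opening'],4),'t',s['clock'])
    for r in rows: print([float(x) for x in r])
E
python3 -c "
from h import *
plan([.535,.318,.25],197.5,.5)"
```

```text
at [0.1782 0.6246 0.2913] yaw 164.1 q [-1.03  0.5  -0.43  1.55  0.22  1.14 -0.21] F [-0.1  0.3  0.1] op 0.0917 t 0.1
[-0.0, -0.0, -0.058, -0.0427, -0.0197, 0.0042, 0.5]
[-0.0, -0.0, -0.058, -0.0415, -0.0221, 0.0042, 0.5]
[-0.0, -0.0, -0.058, -0.0401, -0.0245, 0.0042, 0.5]
[-0.0, -0.0, -0.058, -0.0386, -0.0268, 0.0042, 0.5]
[-0.0, -0.0, -0.058, -0.037, -0.029, 0.0042, 0.5]
[-0.0, -0.0, -0.058, -0.0353, -0.0311, 0.0042, 0.5]
[-0.0, -0.0, -0.058, -0.0334, -0.0331, 0.0041, 0.5]
[-0.0, -0.0, -0.058, -0.0314, -0.035, 0.0041, 0.5]
[-0.0, -0.0, -0.058, -0.0293, -0.0368, 0.0041, 0.5]
[-0.0, -0.0, -0.058, -0.0271, -0.0385, 0.0041, 0.5]
```

Call:
apply_moves:
  rows:
    - [[0,0,-0.058,-0.043,-0.02,0.004,0.5],[0,0,-0.058,-0.0415,-0.022,0.004,0.5],[0,0,-0.058,-0.04,-0.0245,0.004,0.5],[0,0,-0.058,-0.0385,-0.027,0.004,0.5],[0,0,-0.058,-0.037,-0.029,0.004,0.5]]

```text
clock: 0.72
tool_pos: [0.3574, 0.4701, 0.2717]
tool_rot: [-3.141, -0.0, -3.127]
contact_force: [0.1, 0.7, 0.1]
opening: 0.0475
```

Call:
apply_moves:
  rows:
    - [[0,0,-0.058,-0.0355,-0.031,0.004,0.5],[0,0,-0.058,-0.0335,-0.033,0.004,0.5],[0,0,-0.058,-0.0315,-0.035,0.004,0.5],[0,0,-0.058,-0.0295,-0.037,0.004,0.5],[0,0,-0.058,-0.027,-0.0385,0.004,0.5]]

```text
clock: 1.35
tool_pos: [0.536, 0.3166, 0.2517]
tool_rot: [-3.141, -0.001, -2.837]
contact_force: [0.2, -0.2, 0.6]
opening: 0.0456
```

Run:
```python
from h import *
plan([.535,.318,.25],197.5,.5)
d=grab('wrist','w1.png');P=d['P'];I=d['image'].astype(int)
m=(P[...,2]>.12)&(P[...,2]<.15)
r=m&(I[...,0]>I[...,2]+40)&(I[...,0]>I[...,1]+40)
b=m&(I[...,2]>I[...,0]+40)
for n,k in(('red',r),('blue',b)):
    q=P[k]
    if len(q)>20:
        print(n,len(q),cv2.minAreaRect((q[:,:2]*1000).astype(np.float32)),np.percentile(q[:,2],[10,50,90]).round(4))
```

```text
at [0.536  0.3166 0.2517] yaw -162.6 q [-0.26  0.49 -0.42  1.66  0.23  1.04  1.12] F [ 0.2 -0.2  0.6] op 0.0456 t 1.35
[-0.0, -0.001, -0.001, 0.0005, 0.0017, 0.0017, 0.5]
red 1270 ((471.3150634765625, 352.97979736328125), (146.34645080566406, 119.87136840820312), 23.908605575561523) [0.1335 0.1345 0.1353]
blue 1596 ((464.68218994140625, 300.24481201171875), (56.213748931884766, 8.080428123474121), 17.517213821411133) [0.1337 0.1346 0.1355]
```

View pics/w1.png

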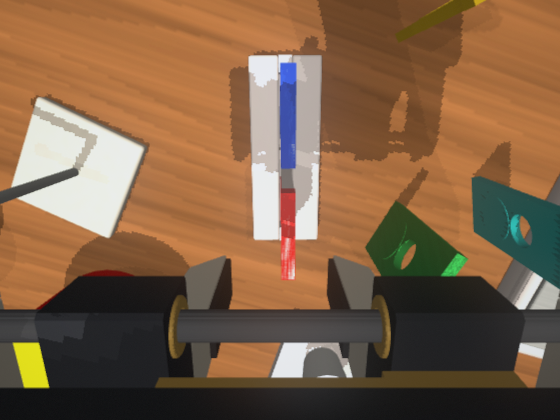

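The wrist view shows the red edge (288,235) lined up between the jaws, with blue at (288,115). The green tag (415,240) is clear of the fingers.

```bash
python3 -c "
from h import *
plan([.5335,.3200,.163],197.5,.5,n=4)"
```

```text
at [0.542  0.3093 0.2507] yaw -162.9 q [-0.26  0.49 -0.41  1.66  0.23  1.04  1.12] F [ 5.2 -4.6 -0.9] op 0.046 t 1.4
[-0.001, 0.0, -0.002, 0.0013, 0.0033, 0.0219, 0.5]
[-0.001, 0.0, -0.002, 0.0013, 0.0033, 0.0219, 0.5]
[-0.001, 0.0, -0.002, 0.0013, 0.0032, 0.0219, 0.5]
[-0.001, 0.0, -0.002, 0.0012, 0.0032, 0.0219, 0.5]
```

Call:
apply_moves:
  rows:
    - [[0,0,0,0,0,0,0.5],[0,0,0,0,0,0,0.5]]

```text
clock: 1.65
tool_pos: [0.534, 0.3189, 0.252]
tool_rot: [3.141, -0.001, -2.838]
contact_force: [-0.1, 0.4, 0.8]
opening: 0.046
```

```bash
python3 -c "
from h import *
plan([.5335,.3200,.163],197.5,.5,n=4)"
```

```text
at [0.534  0.3189 0.252 ] yaw -162.6 q [-0.27  0.49 -0.42  1.66  0.22  1.04  1.11] F [-0.1  0.4  0.8] op 0.046 t 1.65
[0.0, -0.0, -0.001, 0.0, 0.0003, 0.0222, 0.5]
[0.0, -0.0, -0.001, 0.0, 0.0003, 0.0222, 0.5]
[0.0, -0.0, -0.001, 0.0, 0.0003, 0.0222, 0.5]
[0.0, -0.0, -0.001, 0.0, 0.0003, 0.0222, 0.5]
```

Call:
apply_moves:
  rows:
    - [[0,0,0,0,0.001,0.03,0.5],[0,0,0,0,0,0.03,0.5],[0,0,0,0,0,0.02,0.5],[0,0,0,0,0,0.009,0.5],[0,0,0,0,0,0,0.5]]

```text
clock: 2.28
tool_pos: [0.5345, 0.3192, 0.163]
tool_rot: [3.142, -0.001, -2.839]
contact_force: [0.1, -0.1, 1.4]
opening: 0.046
```

Call:
apply_moves:
  rows:
    - [[0,0,0,0,0,0,1],[0,0,0,0,0,0,1],[0,0,0,0,0,0,1],[0,0,0,0,0,0,1]]

```text
clock: 2.78
tool_pos: [0.535, 0.3188, 0.1635]
tool_rot: [3.141, 0.001, -2.839]
contact_force: [0.1, 0.2, -0.5]
opening: 0.0105
```

Call:
apply_moves:
  rows:
    - [[0,0,0,0,0,0,1],[0,0,0,0,0,-0.01,1],[0,0,0,0,0,-0.02,1],[0,0,0,0,0,-0.03,1],[0,0,0,0,0,-0.04,1]]

```text
clock: 3.4
tool_pos: [0.535, 0.3174, 0.2649]
tool_rot: [-3.14, -0.001, -2.84]
contact_force: [0.1, 0.5, -1.0]
opening: 0.008
```

Call:
apply_moves:
  rows:
    - [[0,0,0,0,0,-0.04,1],[0,0,0,0,0,-0.03,1],[0,0,0,0,0,-0.015,1],[0,0,0,0,0,0,1]]

```text
clock: 3.9
tool_pos: [0.5354, 0.3185, 0.3497]
tool_rot: [-3.141, 0.002, -2.84]
contact_force: [0.4, -0.3, -0.8]
opening: 0.008
```

```bash
python3 -c "
from h import *
plan([.56,.005,.345],170.6,1,mx=.04)"
```

```text
at [0.5354 0.3185 0.3497] yaw -162.7 q [-0.25  0.4  -0.44  1.56  0.18  1.22  1.15] F [ 0.4 -0.3 -0.8] op 0.008 t 3.9
[0.0, 0.0, 0.058, 0.0087, -0.0383, 0.0006, 1.0]
[0.0, 0.0, 0.058, 0.0065, -0.0388, 0.0006, 1.0]
[0.0, 0.0, 0.058, 0.0042, -0.0391, 0.0006, 1.0]
[0.0, 0.0, 0.058, 0.0019, -0.0393, 0.0006, 1.0]
[0.0, 0.0, 0.058, -0.0004, -0.0393, 0.0006, 1.0]
[0.0, 0.0, 0.058, -0.0027, -0.0392, 0.0006, 1.0]
[0.0, 0.0, 0.058, -0.0049, -0.039, 0.0006, 1.0]
[0.0, 0.0, 0.058, -0.0072, -0.0386, 0.0006, 1.0]
```

Call:
apply_moves:
  rows:
    - [[0,0,0.04,0.009,-0.026,0,1],[0,0,0.058,0.0075,-0.0385,0,1],[0,0,0.058,0.005,-0.039,0,1],[0,0,0.058,0.002,-0.039,0,1],[0,0,0.058,0,-0.039,0,1]]

```text
clock: 4.53
tool_pos: [0.546, 0.1318, 0.3465]
tool_rot: [-3.14, -0.003, -3.116]
contact_force: [1.0, 0.2, -0.8]
opening: 0.0076
```

Call:
apply_moves:
  rows:
    - [[0,0,0.058,-0.002,-0.039,0,1],[0,0,0.058,-0.004,-0.039,0,1],[0,0,0.058,-0.007,-0.03,0,1],[0,0,0.018,-0.008,-0.022,0,1],[0,0,0,0,0,0,1]]

```text
clock: 5.15
tool_pos: [0.5623, 0.0016, 0.3477]
tool_rot: [-3.141, -0.001, 2.976]
contact_force: [-0.1, -0.2, -1.0]
opening: 0.0076
```

Run:
```python
from h import *
plan([.56,.005,.345],170.6,1,mx=.04)
d=grab('scene','s2.png');s=cv2.imread('pics/s2.png')
w=grab('wrist','w2.png');t=grab('top','t2.png')
f=lambda n,x,y,w,h:cv2.resize(cv2.imread('pics/'+n)[y:y+h,x:x+w],(400,300),interpolation=cv2.INTER_CUBIC)
cv2.imwrite('pics/c2.png',np.vstack([np.hstack([f('s2.png',200,90,160,120),f('t2.png',200,140,160,120)]),np.hstack([f('w2.png',0,0,560,420),f('s2.png',240,110,120,90)])]))
```

```text
at [0.5623 0.0016 0.3477] yaw 170.5 q [ 0.15  0.27 -0.24  1.72  0.07  1.16  1.29] F [-0.1 -0.2 -1. ] op 0.0076 t 5.15
[-0.001, -0.001, -0.001, 0.0029, 0.0029, 0.0027, 1.0]
```

View pics/c2.png

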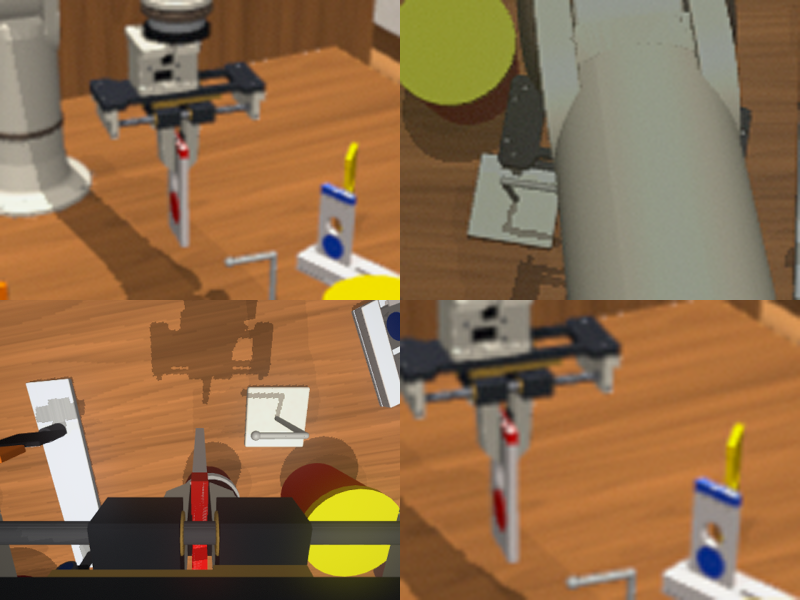

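The tag is held upright by its top in the jaws. In the wrist quadrant the red edge is near (198,515) of the composite and the peg lies level at (255–305,435). I'll measure both from this wrist frame.

Run:
```python
from h import *
s=env.state();w=grab('wrist');P=w['P'];I=w['image'].astype(int)
R=Ro.from_euler('xyz',s['tool_rot']);L=R.inv().apply((np.nan_to_num(P)-s['tool_pos']).reshape(-1,3)).reshape(P.shape)
red=(I[...,0]>I[...,1]+60)&(I[...,0]>I[...,2]+60)&(np.hypot(L[...,0],L[...,1])<.05)&(L[...,2]>0)&(L[...,2]<.1)
q=L[red];print('red tool-frame',len(q),np.percentile(q,[1,50,99],axis=0).round(4).tolist())
pk=(P[...,2]>.13)&(P[...,2]<.15)&(np.hypot(P[...,0]-.571,P[...,1]-.099)<.05)
q=P[pk];print('peg',len(q),cv2.minAreaRect((q[:,:2]*1000).astype(np.float32)),np.percentile(q[:,2],[50,95]),np.percentile(q[:,1],[0,100]))
# white face below & dot in scene camera
d=grab('scene');Q=d['P'];J=d['image'].astype(int);near=(np.hypot(Q[...,0]-.56,Q[...,1]-.003)<.05)
M=(Q[...,2]>.17)&(Q[...,2]<.32)&near
for n,k in(('tagall',M&(Q[...,2]<.27)),('reds',M&(J[...,0]>J[...,1]+60)&(Q[...,2]<.26))):
    q=Q[k];print(n,len(q),np.percentile(q,[2,50,98],axis=0).round(4).tolist())
```

```text
red tool-frame 2320 [[-0.0232, -0.0046, 0.0274], [0.0146, 0.0003, 0.0289], [0.0301, 0.0047, 0.0437]]
peg 762 ((567.4244384765625, 100.63407897949219), (68.6658706665039, 10.679197311401367), 82.41535186767578) [0.13676755 0.1387898 ] [0.06664482 0.1343396 ]
tagall 190 [[0.5391, -0.0028, 0.1893], [0.5779, 0.003, 0.2298], [0.5963, 0.0098, 0.2671]]
reds 33 [[0.543, -0.0, 0.2139], [0.5638, 0.0027, 0.2292], [0.5764, 0.0065, 0.2454]]
```

```bash
python3 -c "
from h import *
plan([.5575,.018,.2175],171,1,n=5)"
```

```text
at [0.5621 0.0058 0.3482] yaw 170.9 q [ 0.14  0.27 -0.24  1.72  0.07  1.16  1.29] F [ 0.5  0.1 -0.1] op 0.0077 t 5.4
[0.0, -0.0, -0.0, 0.0013, 0.0022, 0.0261, 1.0]
[0.0, -0.0, -0.0, 0.0013, 0.0022, 0.0261, 1.0]
[0.0, -0.0, -0.0, 0.0013, 0.0023, 0.0261, 1.0]
[0.0, -0.0, -0.0, 0.0013, 0.0023, 0.0261, 1.0]
[0.0, -0.0, -0.0, 0.0013, 0.0023, 0.0261, 1.0]
```

Call:
apply_moves:
  rows:
    - [[0,0,0,0.001,0.002,0.03,1],[0,0,0,0.002,0.003,0.04,1],[0,0,0,0.002,0.003,0.035,1],[0,0,0,0.0015,0.003,0.018,1],[0,0,0,0,0.001,0.007,1]]

```text
clock: 6.02
tool_pos: [0.5574, 0.0178, 0.2176]
tool_rot: [3.141, -0.001, 2.981]
contact_force: [0.2, -0.2, 0.2]
opening: 0.0076
```

Call:
apply_moves:
  rows:
    - [[0,0,0,0,0,0,1],[0,0,0,0,0,0,1]]

```text
clock: 6.28
tool_pos: [0.5586, 0.0167, 0.2195]
tool_rot: [3.141, 0.002, 2.98]
contact_force: [0.2, 0.6, -0.6]
opening: 0.0077
```

Run:
```python
from h import *
plan([.5705,.099,.2175],171,1,n=5)
d=grab('scene','s3.png');w=grab('wrist','w3.png')
f=lambda n,x,y,w,h:cv2.resize(cv2.imread('pics/'+n)[y:y+h,x:x+w],(400,300),interpolation=cv2.INTER_CUBIC)
cv2.imwrite('pics/c3.png',np.hstack([f('s3.png',250,140,100,75),f('w3.png',150,0,410,308)]))
```

```text
at [0.5586 0.0167 0.2195] yaw 170.7 q [ 0.11  0.4  -0.23  1.86  0.12  0.9   1.23] F [ 0.2  0.6 -0.6] op 0.0077 t 6.275
[0.0, 0.0, -0.001, 0.0003, 0.0166, 0.0004, 1.0]
[0.0, 0.0, -0.001, 0.0003, 0.0166, 0.0004, 1.0]
[0.0, 0.0, -0.001, 0.0003, 0.0166, 0.0004, 1.0]
[0.0, 0.0, -0.001, 0.0003, 0.0166, 0.0004, 1.0]
[0.0, 0.0, -0.001, 0.0002, 0.0166, 0.0004, 1.0]
```

View pics/c3.png

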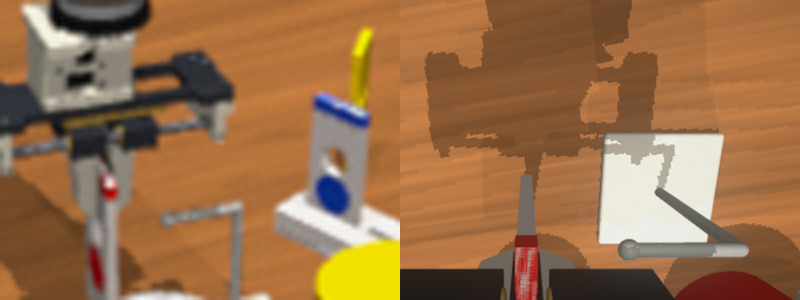

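The scene half shows the ball tip (165,220) about level with the hole, and the wrist half shows the peg at (625–745,250). I'll slide the tag on while watching the force.

Call:
apply_moves:
  rows:
    - [[0,0,0,0,0.012,0,1],[0,0,0,0,0.015,0,1],[0,0,0,0,0.015,0,1],[0,0,0,0,0.01,0,1],[0,0,0,0,0.003,0,1]]

```text
clock: 7.0
tool_pos: [0.5665, 0.0724, 0.2181]
tool_rot: [3.141, -0.0, 2.982]
contact_force: [-0.4, -1.3, -0.4]
opening: 0.0077
```

Call:
apply_moves:
  rows:
    - [[0,0,0,0,0.01,0,1],[0,0,0,0,0.01,0,1],[0,0,0,0,0.007,0,1],[0,0,0,0,0,0,1]]

```text
clock: 7.5
tool_pos: [0.5709, 0.0985, 0.2182]
tool_rot: [3.141, -0.0, 2.981]
contact_force: [-0.3, -0.8, -1.3]
opening: 0.0077
```

Run:
```python
from h import *
plan([.5705,.099,.2175],171,1,n=5)
d=grab('scene','s4.png');w=grab('wrist','w4.png')
f=lambda n,x,y,w,h:cv2.resize(cv2.imread('pics/'+n)[y:y+h,x:x+w],(400,300),interpolation=cv2.INTER_CUBIC)
cv2.imwrite('pics/c4.png',np.hstack([f('s4.png',260,150,80,60),f('w4.png',150,0,410,308)]))
```

```text
at [0.5709 0.0985 0.2182] yaw 170.8 q [-0.02  0.44 -0.25  1.8   0.13  0.92  1.08] F [-0.3 -0.8 -1.3] op 0.0077 t 7.5
[0.0, -0.0, -0.001, 0.0001, 0.0001, 0.0001, 1.0]
[0.0, -0.0, -0.001, 0.0001, 0.0001, 0.0001, 1.0]
[0.0, -0.0, -0.001, 0.0001, 0.0001, 0.0001, 1.0]
[0.0, -0.0, -0.001, 0.0001, 0.0001, 0.0001, 1.0]
[0.0, -0.0, -0.001, 0.0001, 0.0001, 0.0001, 1.0]
```

View pics/c4.png

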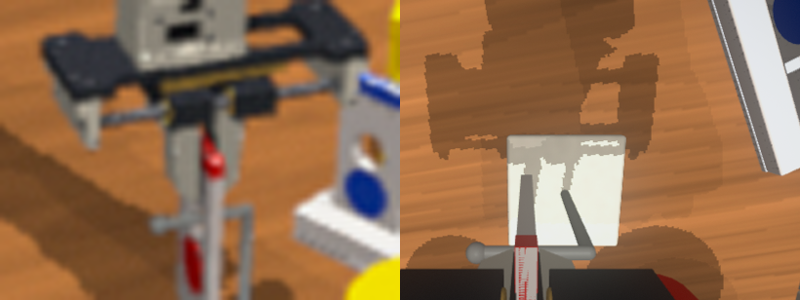

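The peg now shows on both sides of the tag: ball left (160,222) and upright right (245,215). I'll lower it and release.

Call:
apply_moves:
  rows:
    - [[0,0,0,0,0,0.004,1],[0,0,0,0,0,0.004,1],[0,0,0,0,0,0,1],[0,0,0,0,0,0,0.85],[0,0,0,0,0,0,0.75]]

```text
clock: 8.22
tool_pos: [0.5711, 0.0977, 0.2105]
tool_rot: [3.141, 0.0, 2.98]
contact_force: [0.2, 0.5, -0.0]
opening: 0.0196
```

Call:
apply_moves:
  rows:
    - [[0,0,0,0,0,0,0.6],[0,0,0,0,0,0,0.6],[0,0,0,0,0,0,0.6],[0,0,0,0,0,-0.01,0.6],[0,0,0,0,0,-0.02,0.6]]

```text
clock: 8.85
tool_pos: [0.5704, 0.0976, 0.2403]
tool_rot: [-3.141, -0.002, 2.98]
contact_force: [1.1, -0.9, 0.5]
opening: 0.0365
```

Call:
apply_moves:
  rows:
    - [[0,0,0,0,0,-0.04,0.6],[0,0,0,0,0,-0.04,0.6],[0,0,0,0,0,-0.02,0.6],[0,0,0,0,0,0,0.6]]

```text
clock: 9.35
tool_pos: [0.5719, 0.098, 0.3428]
tool_rot: [3.14, 0.005, 2.98]
contact_force: [0.1, -0.4, -0.9]
opening: 0.0368
```

```bash
python3 -c "
from h import *
plan([.537,-.2315,.29],86,.5)"
```

```text
at [0.5719 0.098  0.3428] yaw 170.7 q [ 0.    0.31 -0.27  1.68  0.09  1.16  1.12] F [ 0.1 -0.4 -0.9] op 0.0368 t 9.35
[0.0, 0.0, 0.148, -0.0018, -0.0331, 0.0052, 0.5]
[0.0, 0.0, 0.148, -0.0067, -0.0325, 0.0052, 0.5]
[0.0, 0.0, 0.148, -0.0114, -0.0311, 0.0053, 0.5]
[0.0, 0.0, 0.148, -0.0159, -0.0291, 0.0053, 0.5]
[0.0, 0.0, 0.148, -0.02, -0.0264, 0.0053, 0.5]
[0.0, 0.0, 0.148, -0.0237, -0.0232, 0.0053, 0.5]
[0.0, 0.0, 0.148, -0.0268, -0.0195, 0.0053, 0.5]
[0.0, 0.0, 0.148, -0.0294, -0.0153, 0.0053, 0.5]
[0.0, 0.0, 0.148, -0.0313, -0.0108, 0.0053, 0.5]
[0.0, 0.0, 0.148, -0.0326, -0.006, 0.0053, 0.5]
```

Call:
apply_moves:
  rows:
    - [[0,0,0.1,-0.002,-0.02,0,0.5],[0,0,0.148,-0.005,-0.033,0,0.5],[0,0,0.148,-0.01,-0.032,0.005,0.5],[0,0,0.148,-0.0145,-0.03,0.005,0.5],[0,0,0.148,-0.0185,-0.0275,0.005,0.5]]

```text
clock: 9.98
tool_pos: [0.5541, -0.056, 0.3237]
tool_rot: [-3.14, -0.001, 2.283]
contact_force: [-0.1, -1.1, -0.3]
opening: 0.0462
```

Call:
apply_moves:
  rows:
    - [[0,0,0.148,-0.0225,-0.0245,0.005,0.5],[0,0,0.148,-0.026,-0.021,0.005,0.5],[0,0,0.148,-0.0285,-0.017,0.005,0.5],[0,0,0.148,-0.031,-0.012,0.005,0.5],[0,0,0.148,-0.025,-0.007,0.005,0.5]]

```text
clock: 10.6
tool_pos: [0.5357, -0.2144, 0.2987]
tool_rot: [-3.139, -0.0, 1.542]
contact_force: [0.5, -0.2, -0.3]
opening: 0.0458
```

Call:
apply_moves:
  rows:
    - [[0,0,0.05,-0.01,-0.001,0.005,0.5],[0,0,0,0,0,0,0.5],[0,0,0,0,0,0,0.5]]

```text
clock: 10.98
tool_pos: [0.5359, -0.2213, 0.295]
tool_rot: [-3.141, -0.001, 1.502]
contact_force: [-0.7, 0.2, 1.0]
opening: 0.046
```

Run:
```python
from h import *
plan([.537,-.2315,.26],86,.5)
s=grab('scene','s5.png');w=grab('wrist','w5.png')
P=w['P'];I=w['image'].astype(int)
o=(P[...,2]>.16)&(P[...,2]<.185)&(I[...,0]>I[...,2]+60)
q=P[o];print('bar',len(q),cv2.minAreaRect((q[:,:2]*1000).astype(np.float32)))
Q=s['P'];J=s['image'].astype(int)
m=(np.hypot(Q[...,0]-.571,Q[...,1]-.099)<.05)&(Q[...,2]>.06)&(J[...,0]>J[...,1]+60)&(J[...,0]>J[...,2]+60)
q=Q[m];d=q[(q[:,2]<.125)];print('dot',len(d),np.median(d,0).round(4),np.percentile(d,[5,95],axis=0).round(4).tolist(),'edge',np.median(q[q[:,2]>.15],0))
t=grab('top','t5.png');A=t['P'];m=(np.hypot(A[...,0]-.571,A[...,1]-.099)<.05)&(A[...,2]>.16);q=A[m]
if len(q)>5: print('toptag',len(q),cv2.minAreaRect((q[:,:2]*1000).astype(np.float32)),np.percentile(q[:,2],[50,95]))
f=lambda n,x,y,w,h:cv2.resize(cv2.imread('pics/'+n)[y:y+h,x:x+w],(400,300),interpolation=cv2.INTER_CUBIC)
cv2.imwrite('pics/c5.png',np.hstack([f('s5.png',160,140,200,150),f('w5.png',0,0,560,420)]))
```

```text
at [ 0.5359 -0.2213  0.295 ] yaw 86.0 q [ 0.25  0.34  0.12  1.74 -0.04  1.06  0.31] F [-0.7  0.2  1. ] op 0.046 t 10.975
[-0.0, -0.001, 0.001, -0.0102, 0.0018, 0.035, 0.5]
bar 835 ((535.2599487304688, -229.10235595703125), (35.82782745361328, 9.699033737182617), 85.90482330322266)
dot 34 [0.5722 0.0948 0.0891] [[0.5542, 0.091, 0.0736], [0.5859, 0.0979, 0.1043]] edge [0.57874915 0.09613933 0.17562478]
toptag 99 ((570.7560424804688, 94.87126159667969), (8.547574996948242, 55.192230224609375), 80.44984436035156) [0.18095949 0.18388739]
```

View pics/c5.png

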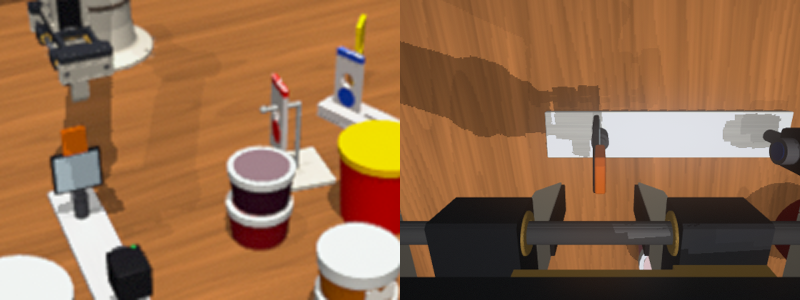

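The left half shows the tag hanging upright and free on the peg (280,110). The right half shows the orange bar (600,170) lined up with the jaws. Next: descend on the bar and pinch it.

Call:
apply_moves:
  rows:
    - [[0,0,0,-0.009,0.001,0.02,0.5],[0,0,0,0,0,0.03,0.5],[0,0,0,0,0,0.025,0.5],[0,0,0,0,0,0.012,0.5],[0,0,0,0,0,0.005,0.5]]

```text
clock: 11.75
tool_pos: [0.536, -0.2316, 0.2029]
tool_rot: [-3.141, -0.0, 1.499]
contact_force: [0.1, 0.3, -0.1]
opening: 0.0462
```

Call:
apply_moves:
  rows:
    - [[0,0,0,0,0,0,0.8],[0,0,0,0,0,0,1],[0,0,0,0,0,0,1],[0,0,0,0,0,0,1],[0,0,0,0,0,0,1]]

```text
clock: 12.38
tool_pos: [0.5359, -0.2321, 0.2036]
tool_rot: [3.141, 0.0, 1.498]
contact_force: [-1.2, -0.1, 2.9]
opening: 0.0097
```

```bash
python3 -c "
from h import *
plan([.536,-.2305,.203],130,1)"
```

```text
at [ 0.5359 -0.2321  0.2036] yaw 85.8 q [ 0.28  0.45  0.11  1.81 -0.06  0.88  0.34] F [-1.2 -0.1  2.9] op 0.0097 t 12.375
[0.0, 0.0, -0.154, 0.0003, 0.0, 0.0001, 1.0]
[0.0, 0.0, -0.154, 0.0003, 0.0001, 0.0001, 1.0]
[0.0, 0.0, -0.154, 0.0003, 0.0001, 0.0001, 1.0]
[0.0, 0.0, -0.154, 0.0003, 0.0001, 0.0001, 1.0]
[0.0, 0.0, -0.154, 0.0003, 0.0002, 0.0001, 1.0]
```

Call:
apply_moves:
  rows:
    - [[0,0,-0.07,0,0,0,1],[0,0,-0.12,0,0,0,1],[0,0,-0.12,0,0,0,1],[0,0,-0.12,0,0,0,1],[0,0,-0.12,0,0,0,1]]

```text
clock: 13.0
tool_pos: [0.5367, -0.2319, 0.2036]
tool_rot: [3.14, 0.001, 2.052]
contact_force: [2.3, 0.4, 1.1]
opening: 0.0099
```

Call:
apply_moves:
  rows:
    - [[0,0,-0.12,0,0,0,1],[0,0,-0.07,0,0,0,1],[0,0,-0.026,0,0,0,1],[0,0,0,0,0,0,1],[0,0,0,0,0,0,1]]

```text
clock: 13.62
tool_pos: [0.5369, -0.2317, 0.2036]
tool_rot: [3.14, 0.001, 2.263]
contact_force: [4.9, 1.4, 1.6]
opening: 0.0097
```

Run:
```python
from h import *
plan([.536,-.2305,.203],129.9,1)
s=grab('scene','s6.png');t=grab('top','t6.png');w=grab('wrist','w6.png')
for n,g in(('top',t),('scene',s),('wrist',w)):
    A=g['P'];J=g['image'].astype(int);k=(np.hypot(A[...,0]-.536,A[...,1]+.23)<.05)
    for nm,z0,z1 in(('bar',.16,.18),('frame',.065,.125)):
        m=k&(A[...,2]>z0)&(A[...,2]<z1)
        if nm=='bar': m&=(J[...,0]>J[...,2]+60)
        q=A[m]
        if len(q)>20:
            c=q[:,:2].mean(0);v=np.linalg.svd(q[:,:2]-c,full_matrices=False)[2][0];print(n,nm,len(q),c.round(4),'yaxis',(np.degrees(np.arctan2(v[1],v[0]))%180).round(1))
    m=(np.hypot(A[...,0]-.571,A[...,1]-.097)<.05)&(A[...,2]>.16);q=A[m]
    if len(q)>5: print(n,'tag top',len(q),q.mean(0).round(4))
f=lambda n,x,y,w,h:cv2.resize(cv2.imread('pics/'+n)[y:y+h,x:x+w],(400,300),interpolation=cv2.INTER_CUBIC)
cv2.imwrite('pics/c6.png',np.hstack([f('s6.png',160,140,200,150),f('w6.png',0,0,560,420)]))
```

```text
at [ 0.5369 -0.2317  0.2036] yaw 129.7 q [ 0.41  0.45 -0.06  1.81  0.03  0.88  1.03] F [4.9 1.4 1.6] op 0.0097 t 13.625
[0.002, 0.001, -0.004, 0.0015, 0.0, 0.0006, 1.0]
top frame 29 [ 0.5165 -0.2109] yaxis 139.3
top tag top 100 [0.57   0.0944 0.1791]
scene frame 256 [ 0.5425 -0.2347] yaxis 128.2
scene tag top 72 [0.5781 0.096  0.1718]
wrist bar 1355 [ 0.5291 -0.2226] yaxis 129.6
wrist frame 424 [ 0.5108 -0.2057] yaxis 134.5
```

View pics/c6.png

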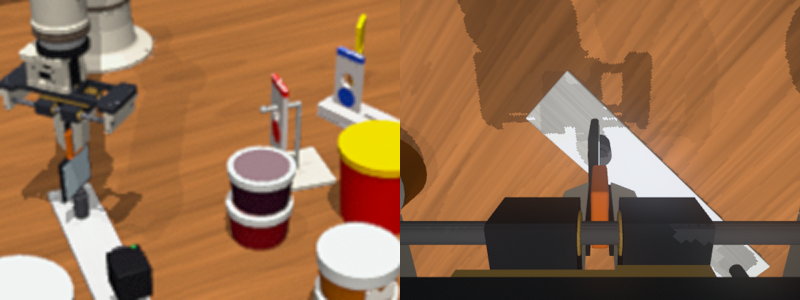

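The mirror has turned with the jaws: bar 129.6° now against 85.9° before, so a turn of about 43.7° for 43.9° wanted. The tag still hangs undisturbed. I'll hold still, then hand in.

Call:
apply_moves:
  rows:
    - [[0,0,0,0,0,0,1],[0,0,0,0,0,0,1],[0,0,0,0,0,0,1],[0,0,0,0,0,0,1],[0,0,0,0,0,0,1]]

```text
clock: 14.4
tool_pos: [0.5369, -0.2317, 0.2036]
tool_rot: [3.14, 0.002, 2.264]
contact_force: [5.3, 0.7, 0.7]
opening: 0.01
```

```bash
python3 -c "
from plant import env
s=env.state();print(s['tool_pos'],s['tool_rot'],s['opening'],s['contact_force']);print(env.hand_in())"
```

```text
[ 0.53692932 -0.23167534  0.20364516] [3.13999037e+00 1.52278407e-03 2.26361819e+00] 0.010004599782093533 [5.27449289 0.73712195 0.733044  ]
the job is handed in; nothing more can be done
None
```

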